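Roll the roller home against the sprung stop

TASK

Pick up the short brown bakelite strip from the bench and, using one end of it as a pusher, gently roll the aluminium roller along its track up to the sprung anvil of the end stop, never touching the roller with the gripper or lifting it off the track. With the strip, press the roller against the anvil with a steady push of about 6 N for about a second (never more than 14 N), then ease off slowly so that the roller stays resting against the anvil, and lay the strip down flat on the bench without dropping it, leaving the dish, the bronze collar and the tape roll where they are.

Things in the scene. Friction and masses are not known exactly. Their poses are not given: they have to be found in the camera images.
- track: Low aluminium roller track, 96 x 290 mm, bolted to the bench. Origin: centre of its underside, on the bench. Its y axis runs along the track the way the roller must travel, from a low lip (y = -127 mm, 22 mm high) to the end stop. Grey floor 64 mm wide, 16 mm above the bench. Guide rails at x = +-35 mm, 24 mm high, guide the roller's ends with 1.7 mm clearance each side.
- track_knee (a point): Point on the middle line of the track's floor, 30 mm past the track's origin, where the level floor ends; axes as the track's. Beyond it the floor dips toward the end stop at 5 degrees (2.6 mm lower after 30 mm), so that past this point the roller runs the last few centimetres by itself until it meets the anvil, and then rests on it.
- roller_center (a point): Centre of the plain aluminium roller: a cylinder of 44 mm diameter, 60 mm long, about 0.25 kg (varies), axis across the track (the point turns as it rolls). On the level floor its centre is 38 mm above the bench. It starts at rest on the level floor, 40 to 80 mm before the track's origin. It rolls almost freely: pushing it takes well under 1 N until it meets the anvil.
- endstop: Dark steel end stop block, 50 x 26 mm, top 54 mm above the bench, fixed at the track's far end (origin 128 mm past the track's). Origin: under the centre of the block, at bench level; axes as the track's. It carries the sprung anvil, which faces the roller.
- anvil_zone (a point): Middle of the range of the anvil, an 18 mm steel button, 35 mm above the bench; axes as the track's. Its stem is set by hand and the setting is not measured: its face lies within 9 mm before or behind this point along the track, and the resting roller's centre 22 mm before the face. It gives 0.4 mm per newton from first touch, bottoms at 6 mm (15 N), and throws the roller back if let go suddenly.
- strip_center (a point): Centre (half-way up) of the brown bakelite strip, a flat bar 28 mm wide, 120 mm long, 11 mm thick, about 0.14 kg, lying flat on the bench right of the track, its long side along the point's y axis. Grip it across its width near the middle; held level and lengthwise over the track, behind the roller and above rails and lip, its end (28 x 11 mm) pushes the roller.
- dish: Bystander: shallow clear dish, 70 mm across and 14 mm high, on the bench beyond the track. Origin: centre of its underside.
- collar_a: Bystander: bronze collar, 26 mm across and 10 mm high, on the bench between strip and track, toward the robot. Origin: centre of its underside.
- tape: Bystander: roll of green marking tape, 61 mm across and 18 mm high, lying on the bench on the robot's side of the track. Origin: centre of its underside.
There are look-alikes about, which are no part of the job. Of the things shaped like the part that bears roller_center, the aluminium one is meant.

How it is judged:
On the way, in this order (a step that is already met when the one before it is completed fails the run):
1. the strip is picked up from the bench while the roller still lies at its start (height (world z) of strip_center above 0.025 m and contact force between the fingers and strip above 0.5 N and distance of roller_center from where it was at the start of the episode below 0.02 m), for 0.2 s.
2. the strip holds the roller pressed against the anvil with 3.5 to 9 N for half a second (contact force between strip and roller above 3 N and contact force between roller and endstop between 3.5 and 9 N), for 0.5 s.
At the end, for the whole second after the job is handed in: The roller lies at rest on the floor of the track (centre within 6 mm of the track's middle line), touching the anvil of the end stop by its own weight; the strip lies flat and still on the bench (centre less than 10 mm above it) (contact force between roller and endstop above 0.02 N and x of roller_center in the frame of track between -0.006 and 0.006 m and y of roller_center in the frame of track above 0.045 m and z of roller_center in the frame of track below 0.042 m and linear speed of each of roller, strip below 0.01 m/s and height (world z) of strip_center below 0.01 m and angle between strip_center's own z axis and vertical below 0.1 rad).
It fails at once if the strip pushes the roller, or the roller bears on the end stop, with more than 14 N (contact force between strip and roller above 14 N or contact force between roller and endstop above 14 N).
It fails at once if the gripper or arm touches the roller (contact force between any of the fingers, the arm and roller above 0.3 N).
It fails at once if the roller is lifted off the track (z of roller_center in the frame of track above 0.05 m).
It fails at once if the strip is dropped or thrown: out of the fingers it moves faster than 0.7 m/s (contact force between the fingers and strip below 0.01 N and linear speed of strip above 0.7 m/s).
It fails at once if the dish, the collar or the tape roll is moved more than 30 mm (distance of any of dish, collar_a, tape from where it was at the start of the episode above 0.03 m).
It also fails if it takes over 64 s, if anything falls off the work surface, if the arm or the gripper's body presses on something with over 40 N, if the wrist force passes 120 N, or if a joint passes its speed limit or range.

ROBOT

A 6-joint arm with a two-finger parallel gripper is mounted at the origin on a cart in front of the work surface, level with it; the furniture and walls round the work are solid. World frame = base frame: x ahead of the robot, y to its left, z up, the work surface at z = 0. Lengths are in m, angles in rad, forces in N, time in s.
With the tool pointing down it reaches from about 0.275 to 0.875 m from the base axis. Payload 12.5 kg.
Tool frame: the origin (TCP) lies midway between the tips of the shut fingers; the grasp point (between the pads) lies 19 mm behind it; z points along the fingers, y is the line along which they close (so a half turn about z gives the same grasp; the last joint's range is limited). The gripper opens to 85 mm and grips with 20 to 120 N. Pads are 22 mm wide; open, the fingers measure 114 mm over their backs; the gripper's body (76 mm by 85 mm) begins 54 mm behind the grasp point. The pads swing forward as they close: fully open they stand 13 mm farther back than shut.
Start: joints at [1.032, 0.351, 1.652, -0, 1.139, -0.085], TCP at [0.241, 0.494, 0.193] pointing down, gripper open.
Joint ranges: [-2.75, 2.75], [-0.79, 2.1], [0.01, 2.65], [-1.57, 4.71], [0.07, 3.14], [-2.87, 2.87]. Speed limits (rad/s): [2.22, 2.22, 2.79, 3.14, 3.14, 3.14].

INTERFACE

Orientations are given as [roll, pitch, yaw] about the fixed x, y, z axes, in that order (R = Rz(yaw) Ry(pitch) Rx(roll)).
In Python, from workcell import read_state, read_camera, close_job gives the robot as it stands.
- The arm moves only by the tool step_arm, never from a script. Its argument "steps" is a list that holds one entry, the list of rows, each a list of 5 numbers: the shift along the tool's x, y, z in m, then the turn about the tool's z in degrees, then the closure in counts, from 0 (fully open) to 255 (shut). A call has 1 to 12 rows; each row is the pose to reach, as a shift and turn from the pose commanded when the call began, along the tool's axes at that moment; what a row does not reach only later rows make up. A row lasts 1/10 s, in which the tool goes at most 50 mm and 8.59 degrees, less where a joint would pass 70% of its speed; a pose out of reach is approached as far as the arm can. A call with a gripper value outside its range is refused whole. The fingers move at their own pace and stop on an object; "newtons" is the grip in N (left out, the last holds). Time passes only in rows, so rows that repeat a pose let the fingers close. It gives the time, the measured TCP pose, the force, the opening and the grip force at its end, in the units of the state.
- read_state(): the state, without advancing time (a new reading comes with each control period).
- read_camera(name): name is "scene" or "top"; returns a dict with "frame" (384x512x3 uint8, red, green, blue), "mtx" (3x3 intrinsics, pixels), "R" (3x3) and "t" (3): a world point X has camera coordinates R X + t. Camera axes: x right, y down, z forward; pixel columns grow to the right and rows downward; lengths in m; the calibration is good to about 2 mm. A picture is of the moment at which its call begins. There is no depth.
- close_job(): hands the job in; it is judged then, once.
The state is a dict: "t": time; "joints": joint angles; "qvel": joint speeds; "effort": joint torques, N m; "position": TCP position; "ee_rot": TCP orientation; "contact_force": force on the tool from outside, world axes, zero at the start; "moment": the same for the moment, N m; "finger_gap": opening from 0.0 (shut) to 1.0 (fully open); "finger_force": force on a finger pad.
Only numpy, scipy, OpenCV 4.12 (cv2) and the standard library are available. Lean on these libraries where they do the work, as an engineer would, in place of code of your own. Each camera call takes 0.05 s, during which the arm holds its last target. There are 200 camera calls.

## Working session

There is one attempt and no reset: what is moved stays moved. The work goes in short steps, Python scripts to look and compute and a tool call to move; the robot and the scene stay as the last step left them, time stands still between calls to the robot, and variables do not carry over. Pictures are saved under pics/ and viewed, at most 10 in all, crops included, and the job is handed in when it is done.

Besides the shell and the picture viewer there is one more tool, called after "Request:" as name(argument=value, ...) on one line, values as JSON. step_arm: Moves the arm, as the interface text tells. Its arguments: {"type":"object","properties":{"steps":{"type":"array","items":{"type":"array","items":{"type":"array","items":{"type":"number"}}}},"newtons":{"type":"number"}},"required":["steps"]}

```bash
mkdir -p pics; cat > h.py <<'E'
import numpy as np, cv2
from workcell import read_state, read_camera, close_job
def ray(c,uv,z):
    R=np.array(c['R']);t=np.array(c['t']);o=-R.T@t
    d=R.T@np.linalg.inv(c['mtx'])@np.array([uv[0],uv[1],1.])
    return o+d*(z-o[2])/d[2]
def proj(c,X):
    p=np.array(c['mtx'])@(np.array(c['R'])@np.array(X)+np.array(c['t']));return p[:2]/p[2]
def save(c,n,box=None,s=1):
    f=c['frame'][:,:,::-1]
    if box: f=f[box[1]:box[3],box[0]:box[2]]
    cv2.imwrite('pics/'+n,cv2.resize(f,None,fx=s,fy=s,interpolation=cv2.INTER_CUBIC))
E
python3 - <<'E'
from h import *
import pickle
for n in('scene','top'):
    c=read_camera(n);pickle.dump(c,open(n+'0.pkl','wb'));save(c,n+'0.png',None,1.5);print(n,-np.array(c['R']).T@c['t'],np.array(c['R']).round(2).tolist(),c['mtx'][0][0])
print(read_state())
E
```

```text
scene [ 0.18691889 -0.37679289  0.85730782] [[0.9, -0.45, 0.01], [-0.34, -0.7, -0.63], [0.29, 0.56, -0.77]] 377.6039842010325
top [0.38917212 0.22104951 1.26260592] [[0.0, -1.0, -0.0], [-1.0, -0.0, -0.08], [0.08, 0.0, -1.0]] 464.22715464267634
{'t': 0.1, 'joints': array([ 1.03241122e+00,  3.51171301e-01,  1.65236446e+00, -4.68125871e-06,
        1.13913017e+00, -8.46100832e-02]), 'qvel': array([-0.00137979, -0.00140395,  0.00020261,  0.00013937, -0.0006498 ,
       -0.00093732]), 'effort': array([ 3.44403506e-04, -5.06843269e+01, -2.91879237e+01, -1.11892855e-04,
        2.76536251e-03,  2.34602243e-05]), 'position': array([0.24090226, 0.49404644, 0.19221668]), 'ee_rot': array([-3.14052286e+00, -8.64673068e-05,  2.68781955e+00]), 'contact_force': array([-0.05565197,  0.43960519,  0.36126823]), 'moment': array([-0.03695603,  0.03344064,  0.03138163]), 'finger_force': 0.0, 'finger_gap': 0.9986229802778221}
```

View pics/top0.png

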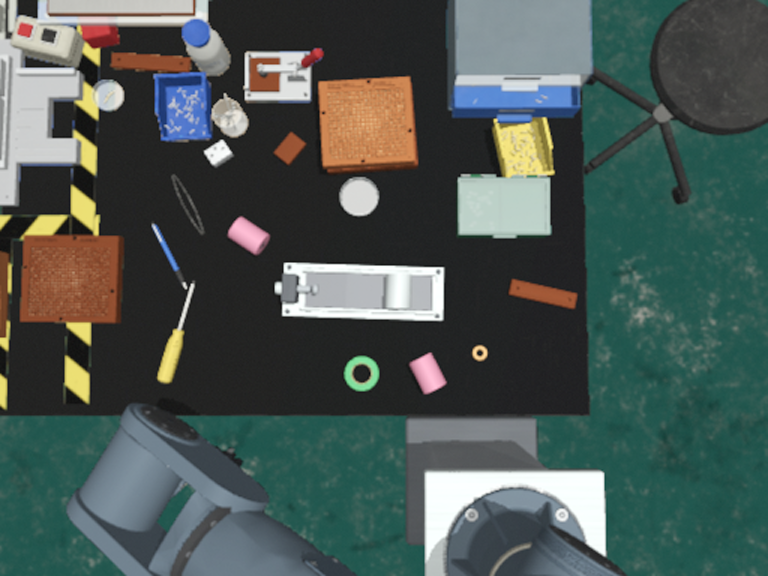

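View pics/scene0.png

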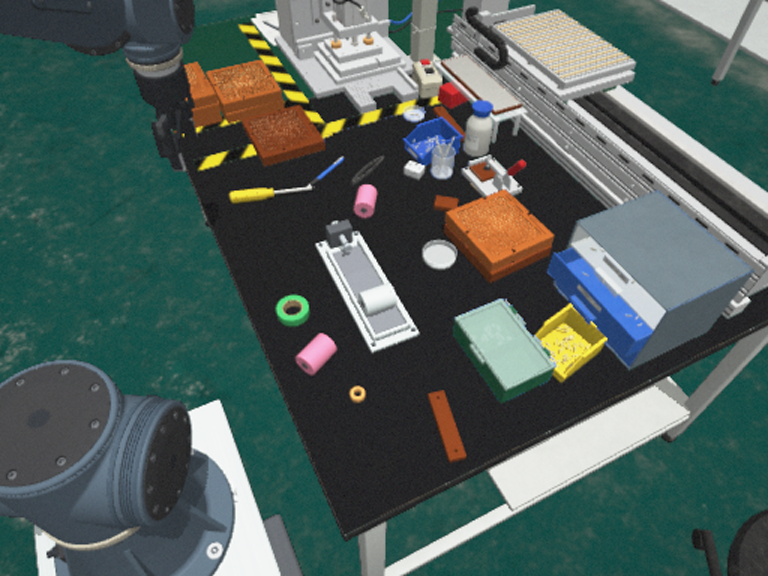

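The top view shows these objects (1.5x pixels):
- **Strip candidates:** brown bars at (543,293), right of the track, and at (150,62), far left by the bins. The first is the one meant, because it lies right of the track.
- **Roller candidates:** pale aluminium at (398,291) on the track, and pink ones at (249,235) and (428,373). The aluminium one is meant.
- **Other items:** end stop (290,288), tape (361,373), collar (480,352) and dish (359,197).

Next I measure these and confirm them in a crop.

```bash
python3 - <<'E'
from h import *
import pickle
c=pickle.load(open('top0.pkl','rb'));s=pickle.load(open('scene0.pkl','rb'))
save(c,'crop.png',(180,165,400,225),3.6)
def comps(c,box,lo,hi,z,name):
    x0,y0,x1,y1=box
    h=cv2.cvtColor(c['frame'],cv2.COLOR_RGB2HSV);m=cv2.inRange(h,lo,hi);k=np.zeros_like(m);k[y0:y1,x0:x1]=m[y0:y1,x0:x1]
    cs,_=cv2.findContours(k,cv2.RETR_EXTERNAL,cv2.CHAIN_APPROX_NONE)
    q=max(cs,key=cv2.contourArea)
    P=np.array([ray(c,p,z)[:2] for p in q[:,0].astype(float)],np.float32)
    r=cv2.minAreaRect(P);b=cv2.boxPoints(r)
    print(name,'c',np.round(r[0],4),'size',np.round(r[1],4),'ang',round(r[2],2),'px',q[:,0].mean(0).round(1));return r
comps(c,(330,180,392,210),(3,80,40),(20,255,255),.011,'strip top')
comps(s,(275,250,320,315),(3,80,40),(20,255,255),.011,'strip scene')
comps(c,(180,170,300,218),(0,0,110),(180,60,255),.008,'track top')
for b,n in(((225,230,256,265),'tape'),((310,225,330,245),'collar')):
    comps(c,b,(5,80,40),(90,255,255),.014,n)
f=c['frame']
g=cv2.cvtColor(f,cv2.COLOR_RGB2GRAY)
print(g[194,180:300].tolist())
print(g[170:218,264].tolist())
E
```

```text
strip top c [ 0.4681 -0.0541] size [0.124  0.0318] ang 77.43 px [361.7 195.7]
strip scene c [ 0.4657 -0.0558] size [0.1258 0.0321] ang 77.1 px [297.4 283.5]
track top c [0.4726 0.2768] size [0.3052 0.0981] ang 88.23 px [240.4 194.1]
tape c [0.3263 0.2722] size [0.061  0.0615] ang 0.03 px [240.5 248.5]
collar c [0.3622 0.0609] size [0.0266 0.0295] ang 0.02 px [319.4 235. ]
[35, 36, 30, 157, 205, 216, 220, 189, 123, 129, 129, 129, 131, 132, 132, 133, 124, 100, 120, 165, 182, 178, 173, 167, 161, 162, 144, 117, 150, 185, 196, 180, 172, 180, 180, 180, 180, 180, 180, 181, 180, 181, 181, 180, 181, 181, 181, 181, 180, 180, 183, 185, 185, 185, 185, 185, 185, 185, 185, 186, 186, 186, 186, 186, 186, 186, 186, 185, 186, 186, 186, 186, 185, 186, 186, 163, 129, 154, 188, 209, 222, 232, 240, 248, 253, 255, 255, 253, 249, 244, 237, 227, 214, 189, 178, 187, 186, 186, 186, 186, 187, 186, 186, 187, 186, 187, 186, 160, 222, 255, 255, 254, 254, 254, 254, 217, 33, 34, 36, 33]
[32, 35, 34, 36, 34, 35, 34, 180, 243, 254, 248, 251, 250, 248, 249, 249, 250, 250, 251, 252, 252, 253, 253, 253, 253, 254, 254, 254, 254, 254, 254, 254, 254, 254, 255, 207, 148, 235, 215, 236, 255, 255, 208, 72, 36, 35, 35, 35]
```

View pics/crop.png

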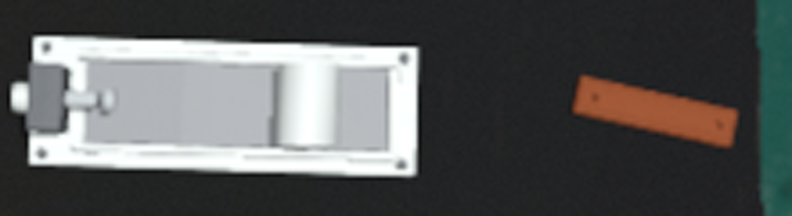

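The crop confirms the pale aluminium roller on the track at crop (305,105), and the single brown strip to its right at (655,110). The end stop and its button are on the left at (105,100).

```bash
cat >> h.py <<'E'
def delta(P,yaw):
    "shift in tool axes (tool down) and turn from measured pose to world P,yaw(deg)"
    s=read_state();a=s['ee_rot'][2];d=np.array(P)-s['position']
    x=np.array([np.cos(a),np.sin(a),0]);y=np.array([np.sin(a),-np.cos(a),0])
    return np.round([d@x,d@y,-d[2]],4),round(-((yaw-np.degrees(a)+180)%360-180),2)
E
python3 - <<'E'
from h import *
import pickle
c=pickle.load(open('top0.pkl','rb'));s=pickle.load(open('scene0.pkl','rb'))
print('->strip hover',delta((.467,-.055,.11),77.3))
g=cv2.cvtColor(c['frame'],cv2.COLOR_RGB2GRAY).astype(float)
# long edges of track plate, subpixel at many columns
def cross(v,th):
    i=np.where((v[:-1]-th)*(v[1:]-th)<0)[0];return i+(th-v[i])/(v[i+1]-v[i])
top=[];bot=[];rt=[];lf=[]
for u in range(195,290,5):
    k=cross(g[165:225,u],130);top.append((u,165+k[0]));bot.append((u,165+k[-1]))
for v in list(range(180,186))+list(range(204,209)):
    k=cross(g[v,180:305],130);rt.append((180+k[-1],v));lf.append((180+k[0],v))
for z in(.0,.006):
    T=np.array([ray(c,p,z) for p in top]);B=np.array([ray(c,p,z) for p in bot]);Rr=np.array([ray(c,p,z) for p in rt]);L=np.array([ray(c,p,z) for p in lf])
    a1=np.polyfit(T[:,1],T[:,0],1)[0];a2=np.polyfit(B[:,1],B[:,0],1)[0]
    sl=(a1+a2)/2;e=np.array([sl,1])/np.hypot(sl,1);n=np.array([e[1],-e[0]])
    D=lambda A:np.median(A[:,:2]@n);E=lambda A:np.median(A[:,:2]@e)
    W=D(T)-D(B);Ln=E(L)-E(Rr);cen=n*(D(T)+D(B))/2+e*(E(L)+E(Rr))/2
    print(z,'yawdirs',np.degrees(np.arctan([a1,a2])),'W',W,'L',Ln,'c',cen)
# roller edges on rows, silhouettes: tangent approx at z=.038
for v in (188,192,196,200):
    r=g[v]; seg=r[245:285]; gr=np.abs(np.diff(seg)); print(v,seg.astype(int).tolist())
E
```

```text
->strip hover (array([-0.4439, -0.3944,  0.0822]), np.float64(76.7))
0.0 yawdirs [1.81954454 1.8207553 ] W 0.09820050214001369 L 0.29241370283053275 c [0.47300632 0.27002065]
0.006 yawdirs [1.81954454 1.8207553 ] W 0.09773384583355871 L 0.2910241305213686 c [0.47260793 0.26978794]
188 [186, 186, 186, 186, 186, 186, 185, 185, 185, 186, 163, 128, 146, 176, 201, 217, 227, 236, 245, 251, 254, 255, 254, 251, 246, 240, 231, 218, 193, 180, 186, 186, 186, 186, 186, 187, 187, 187, 186, 187]
192 [186, 186, 186, 186, 186, 186, 186, 186, 186, 186, 163, 127, 151, 183, 207, 221, 230, 239, 247, 253, 255, 255, 254, 250, 245, 238, 229, 215, 189, 179, 186, 186, 186, 186, 186, 186, 187, 187, 186, 187]
196 [186, 186, 186, 186, 186, 186, 186, 186, 186, 186, 164, 129, 157, 190, 210, 224, 233, 241, 249, 254, 255, 255, 253, 248, 243, 236, 226, 212, 190, 180, 186, 187, 187, 186, 186, 187, 187, 187, 186, 187]
200 [186, 186, 186, 186, 186, 185, 186, 186, 186, 163, 129, 129, 162, 196, 213, 226, 235, 244, 251, 254, 255, 255, 253, 247, 241, 233, 222, 207, 186, 180, 187, 187, 187, 188, 187, 187, 187, 187, 187, 187]
```

Request:
step_arm(steps=[[[-0.02,-0.018,0,3,0],[-0.06,-0.053,0,10,0],[-0.1,-0.089,0,17,0],[-0.14,-0.124,0,24,0],[-0.18,-0.16,0,31,0],[-0.22,-0.195,0,38,0],[-0.26,-0.231,0,45,0],[-0.3,-0.266,0.02,52,0],[-0.34,-0.302,0.04,59,0],[-0.38,-0.337,0.06,66,0],[-0.42,-0.373,0.075,73,0],[-0.444,-0.394,0.082,76.7,0]]], newtons=60)

```text
t: 1.3
position: [0.4567, -0.0304, 0.1176]
ee_rot: [-3.141, -0.0, 1.344]
contact_force: [0.7, 1.7, -0.8]
finger_gap: 1.002
finger_force: 0.0
```

Request:
step_arm(steps=[[[0,0,0,0,0],[0,0,0,0,0],[0,0,0,0,0]]])

```text
t: 1.6
position: [0.4563, -0.0277, 0.1185]
ee_rot: [-3.141, -0.0, 1.35]
contact_force: [0.5, -0.1, 0.0]
finger_gap: 1.001
finger_force: 0.0
```

```bash
python3 - <<'E'
from h import *
s=read_state();print(s['position'],np.degrees(s['ee_rot']),s['contact_force'],s['t'])
print(delta((.467,-.055,.002),77.3))
c=read_camera('top');h=cv2.cvtColor(c['frame'],cv2.COLOR_RGB2HSV)
save(c,'hov.png',(310,150,410,240),6)
E
```

```text
[ 0.45627679 -0.02765927  0.11849966] [-1.79979678e+02 -5.70979231e-03  7.73658452e+01] [ 0.50210289 -0.14026485  0.03695263] 1.6
(array([-0.0243,  0.0164,  0.1165]), np.float64(0.07))
```

View pics/hov.png

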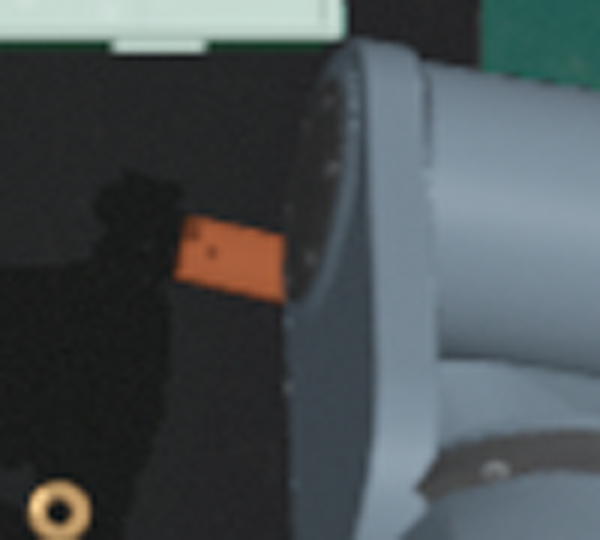

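The wrist covers most of the strip, whose left end is still visible at (235,260). The move stopped about 29 mm short, so I correct that and descend.

Request:
step_arm(steps=[[[-0.012,0.008,0.0,0,0],[-0.0243,0.0164,0.0,0,0],[-0.0243,0.0164,0.02,0,0],[-0.0243,0.0164,0.045,0,0],[-0.0243,0.0164,0.07,0,0],[-0.0243,0.0164,0.09,0,0],[-0.0243,0.0164,0.103,0,0],[-0.0243,0.0164,0.11,0,0],[-0.0243,0.0164,0.114,0,0],[-0.0243,0.0164,0.117,0,0],[-0.0243,0.0164,0.117,0,0]]])

```text
t: 2.75
position: [0.4676, -0.0558, 0.0016]
ee_rot: [3.141, 0.0, 1.349]
contact_force: [-0.2, -0.6, -0.1]
finger_gap: 0.999
finger_force: 0.0
```

```bash
python3 - <<'E'
from h import *
s=read_state();print(s['position'],np.degrees(s['ee_rot']),s['contact_force'],s['t'],delta((.467,-.055,.001),77.3))
E
```

```text
[ 0.46758308 -0.05581803  0.0016471 ] [1.79968560e+02 5.13051508e-04 7.73040914e+01] [-0.18671837 -0.55489553 -0.05127494] 2.75 (array([ 0.0007, -0.0007,  0.0006]), np.float64(0.0))
```

Request:
step_arm(steps=[[[0,0,0,0,60],[0,0,0,0,110],[0,0,0,0,150],[0,0,0,0,170],[0,0,0,0,190],[0,0,0,0,220],[0,0,0,0,255],[0,0,0,0,255],[0,0,0,0,255],[0,0,0,0,255]]], newtons=70)

```text
t: 3.75
position: [0.4673, -0.0557, 0.0014]
ee_rot: [3.142, -0.0, 1.349]
contact_force: [-0.7, 0.1, 0.4]
finger_gap: -0.001
finger_force: 0.0
```

Request:
step_arm(steps=[[[0,0,-0.003,0,255],[0,0,-0.01,0,255],[0,0,-0.02,0,255],[0,0,-0.035,0,255],[0,0,-0.05,0,255],[0,0,-0.06,0,255],[0,0,-0.065,0,255],[0,0,-0.065,0,255],[0,0,-0.065,0,255]]])

```text
t: 4.65
position: [0.4671, -0.0557, 0.0661]
ee_rot: [-3.141, -0.0, 1.349]
contact_force: [0.6, -0.5, 0.5]
finger_gap: 0.002
finger_force: 0.0
```

```bash
python3 - <<'E'
from h import *
s=read_state();print(s['position'],np.degrees(s['ee_rot']),s['contact_force'],s['moment'],s['t'],s['finger_gap'],s['finger_force'])
e=np.array([.0318,.9995]);P=np.array([.4727,.270])-.195*e
print(P,delta((*P,s['position'][2]),88.18))
c=read_camera('scene');save(c,'held.png',(230,180,400,320),4)
E
```

```text
[ 0.46708086 -0.05569486  0.06613383] [-1.79974329e+02 -1.10556472e-03  7.72951371e+01] [ 0.56435515 -0.51038581  0.52923836] [0.06196774 0.01841204 0.06510936] 4.65 0.0016742080856429382 0.0
[0.466499  0.0750975] (array([ 0.1275, -0.0293, -0.    ]), np.float64(-10.88))
```

View pics/held.png

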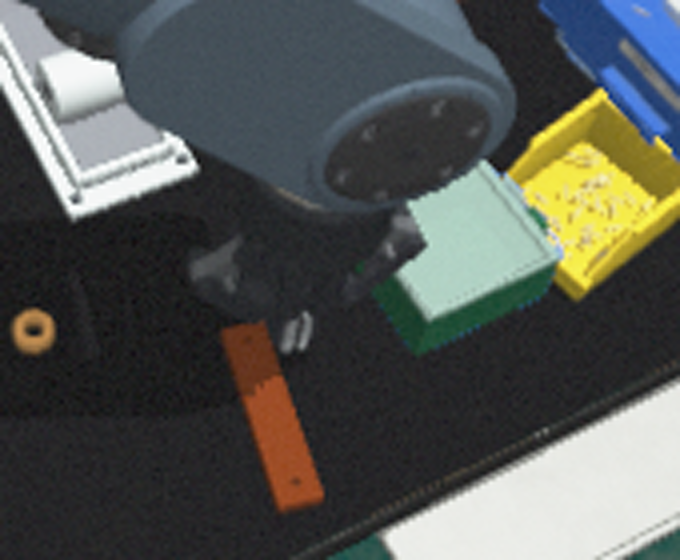

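The fingers shut empty: fingertips at crop (297,335), strip still on the bench from (245,330) to (300,500). I'll measure where the strip is now.

```bash
python3 - <<'E'
from h import *
import pickle
def m(s,z=.011):
    h=cv2.cvtColor(s['frame'],cv2.COLOR_RGB2HSV);k=cv2.inRange(h,(3,80,25),(20,255,255));k2=np.zeros_like(k);k2[250:320,275:320]=k[250:320,275:320]
    q=max(cv2.findContours(k2,0,1)[0],key=cv2.contourArea)
    P=np.array([ray(s,p,z)[:2] for p in q[:,0].astype(float)],np.float32);r=cv2.minAreaRect(P);print(r,cv2.boxPoints(r).round(3).tolist())
m(pickle.load(open('scene0.pkl','rb')));s=read_camera('scene');m(s)
st=read_state();print(proj(s,st['position']),(np.array(proj(s,st['position']))-[230,180])*4)
E
```

```text
((0.4656645357608795, -0.05583781749010086), (0.12581248581409454, 0.03209652751684189), 77.10186004638672) [[0.4359999895095825, -0.11400000005960464], [0.46700000762939453, -0.12099999934434891], [0.4950000047683716, 0.0020000000949949026], [0.46399998664855957, 0.008999999612569809]]
((0.46569693088531494, -0.055560559034347534), (0.12529397010803223, 0.0320480540394783), 77.25420379638672) [[0.4359999895095825, -0.11299999803304672], [0.46799999475479126, -0.11999999731779099], [0.4950000047683716, 0.0020000000949949026], [0.46399998664855957, 0.008999999612569809]]
[299.7411797 271.8962428] [278.9647188 367.5849712]
```

```bash
python3 - <<'E'
from h import *
s=read_camera('scene');p=read_state()['position']
for uv in((297,335),(290,350),(303,318)):
    px=(230+uv[0]/4,180+uv[1]/4)
    for z in(.066,.076,.086,.096): print(uv,z,(ray(s,px,z)-p).round(4))
save(s,'tip.png',(275,225,335,270),12)
E
```

```text
(297, 335) 0.066 [0.0202 0.0136 0.0001]
(297, 335) 0.076 [0.0164 0.0093 0.0101]
(297, 335) 0.086 [0.0126 0.0051 0.0201]
(297, 335) 0.096 [0.0088 0.0009 0.0301]
(290, 350) 0.066 [0.0115 0.0069 0.0001]
(290, 350) 0.076 [0.0078 0.0028 0.0101]
(290, 350) 0.086 [ 0.0041 -0.0014  0.0201]
(290, 350) 0.096 [ 0.0004 -0.0055  0.0301]
(303, 318) 0.066 [0.0292 0.0217 0.0001]
(303, 318) 0.076 [0.0253 0.0174 0.0101]
(303, 318) 0.086 [0.0214 0.013  0.0201]
(303, 318) 0.096 [0.0175 0.0087 0.0301]
```

View pics/tip.png

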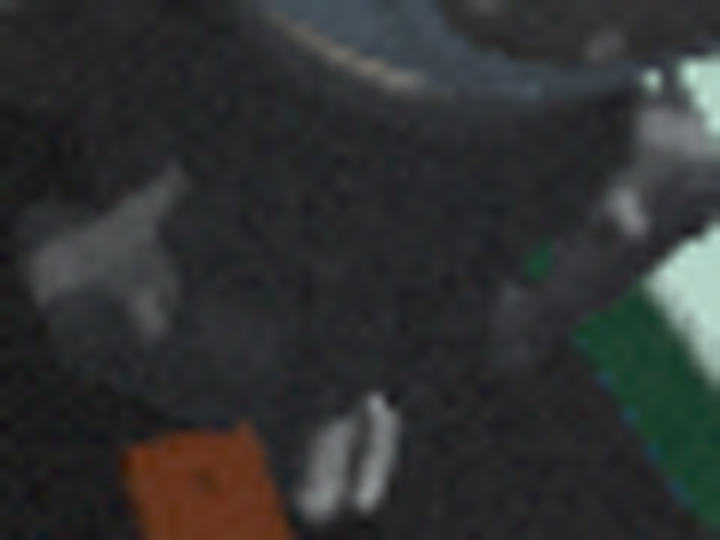

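The bright pad ends sit at (345,520) in the crop, above and to the right of where the TCP should project. So the fingertips seem to stand 10–20 mm higher than reported. I'll probe gently onto the strip's top with the fingers shut.

Request:
step_arm(steps=[[[0,0,0.015,0,255],[0,0,0.035,0,255],[0,0,0.052,0,255],[0,0,0.059,0,255],[0,0,0.062,0,255],[0,0,0.064,0,255],[0,0,0.065,0,255],[0,0,0.066,0,255],[0,0,0.067,0,255]]])

```text
t: 5.7
position: [0.4676, -0.0558, -0.0003]
ee_rot: [3.141, 0.0, 1.349]
contact_force: [0.1, 0.4, -0.3]
finger_gap: -0.001
finger_force: 0.0
```

Request:
step_arm(steps=[[[0,0,0.001,0,255],[0,0,0.002,0,255],[0,0,0.003,0,255]]])

```text
t: 6.0
position: [0.4673, -0.0557, -0.0036]
ee_rot: [3.142, -0.0, 1.349]
contact_force: [-1.0, 0.3, -0.2]
finger_gap: -0.003
finger_force: 0.0
```

Request:
step_arm(steps=[[[0,0,0.001,0,255],[0,0,0.002,0,255]]])

```text
t: 6.2
position: [0.4673, -0.0557, -0.0057]
ee_rot: [3.142, -0.0, 1.349]
contact_force: [-0.2, 0.1, -0.9]
finger_gap: -0.001
finger_force: 0.0
```

Request:
step_arm(steps=[[[0,0,0.001,0,255],[0,0,0.002,0,255],[0,0,0.002,0,255]]])

```text
t: 6.5
position: [0.4672, -0.0557, -0.0077]
ee_rot: [-3.141, 0.0, 1.349]
contact_force: [0.1, -0.4, -0.2]
finger_gap: 0.0
finger_force: 0.0
```

Request:
step_arm(steps=[[[0,0,0.001,0,255],[0,0,0.002,0,255],[0,0,0.002,0,255]]])

```text
t: 6.8
position: [0.4672, -0.0557, -0.0097]
ee_rot: [-3.141, 0.0, 1.349]
contact_force: [0.4, 0.5, 0.3]
finger_gap: -0.002
finger_force: 0.0
```

```bash
python3 - <<'E'
from h import *
s=read_state();p=s['position'];print(p,s['contact_force'],s['t'])
c=read_camera('scene');u,v=proj(c,p);print(u,v);save(c,'probe.png',(275,245,335,290),12)
E
```

```text
[ 0.46724062 -0.05572672 -0.00971054] [0.40991386 0.45080783 0.29116231] 6.8
296.8379090481953 286.29686797637413
```

View pics/probe.png

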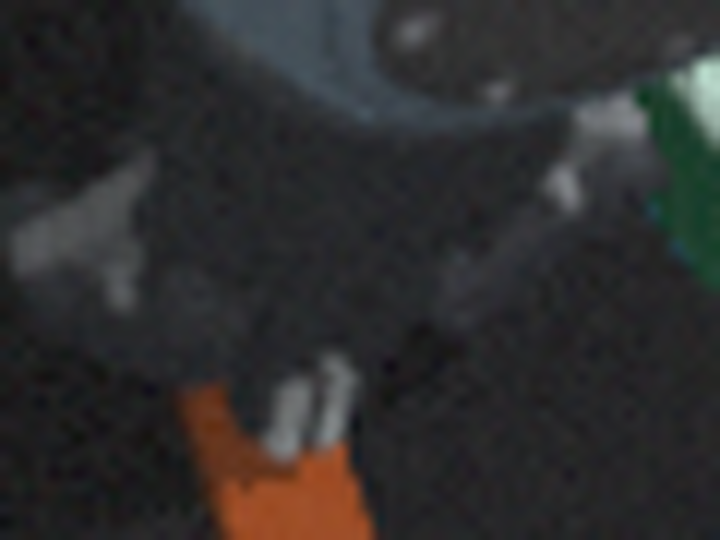

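The pads now hang just above the strip, with ends at (285,460) and (325,450). They look slightly right of its midline and still show no contact, so I keep probing.

Request:
step_arm(steps=[[[0,0,0.001,0,255],[0,0,0.002,0,255],[0,0,0.002,0,255]]])

```text
t: 7.15
position: [0.4672, -0.0557, -0.0117]
ee_rot: [-3.141, 0.0, 1.349]
contact_force: [-0.2, 0.1, 0.3]
finger_gap: 0.001
finger_force: 0.0
```

Request:
step_arm(steps=[[[0,0,0.001,0,255],[0,0,0.001,0,255]]])

```text
t: 7.35
position: [0.4673, -0.0557, -0.0127]
ee_rot: [-3.141, 0.0, 1.349]
contact_force: [-0.1, 0.5, -0.5]
finger_gap: -0.001
finger_force: 0.0
```

Request:
step_arm(steps=[[[0,0,0.001,0,255],[0,0,0.001,0,255]]])

```text
t: 7.55
position: [0.4672, -0.0557, -0.0137]
ee_rot: [-3.141, -0.0, 1.349]
contact_force: [-0.1, 0.5, 1.2]
finger_gap: -0.0
finger_force: 0.0
```

```bash
python3 - <<'E'
from h import *
s=read_state();p=s['position'];print(p,s['contact_force'],s['t'])
c=read_camera('scene')
for z in (.011,.016,.021):print(z,ray(c,(300.4,282.9),z)-p)
E
```

```text
[ 0.46724846 -0.05572304 -0.01369586] [-0.08909295  0.45705242  1.15966198] 7.55
0.011 [ 0.00554386 -0.00381889  0.02469586]
0.016 [ 0.00385492 -0.00569322  0.02969586]
0.021 [ 0.00216597 -0.00756754  0.03469586]
```

Request:
step_arm(steps=[[[0,0,0.0005,0,255],[0,0,0.001,0,255],[0,0,0.001,0,255]]])

```text
t: 7.9
position: [0.4673, -0.0557, -0.0146]
ee_rot: [3.142, 0.0, 1.349]
contact_force: [-0.4, -0.5, -0.5]
finger_gap: 0.002
finger_force: 0.0
```

Request:
step_arm(steps=[[[0,0,0.0005,0,255],[0,0,0.001,0,255],[0,0,0.001,0,255]]])

```text
t: 8.2
position: [0.4673, -0.0557, -0.0157]
ee_rot: [-3.142, 0.0, 1.349]
contact_force: [1.0, 0.6, -0.5]
finger_gap: -0.004
finger_force: 0.0
```

Request:
step_arm(steps=[[[0,0,0.001,0,255],[0,0,0.002,0,255],[0,0,0.002,0,255]]])

```text
t: 8.5
position: [0.4672, -0.0557, -0.0177]
ee_rot: [-3.141, 0.0, 1.349]
contact_force: [0.5, 0.7, 0.7]
finger_gap: 0.001
finger_force: 0.0
```

Request:
step_arm(steps=[[[0,0,0.001,0,255],[0,0,0.001,0,255]]])

```text
t: 8.7
position: [0.4673, -0.0557, -0.0187]
ee_rot: [-3.141, 0.0, 1.349]
contact_force: [0.4, 0.1, -0.1]
finger_gap: 0.002
finger_force: 0.0
```

Request:
step_arm(steps=[[[0,0,0.001,0,255],[0,0,0.001,0,255]]])

```text
t: 8.9
position: [0.4673, -0.0557, -0.0197]
ee_rot: [-3.141, -0.0, 1.349]
contact_force: [0.4, -0.1, -0.1]
finger_gap: -0.005
finger_force: 0.0
```

```bash
python3 - <<'E'
from h import *
c=read_camera('scene');p=read_state()['position'];f=c['frame'];g=cv2.cvtColor(f,cv2.COLOR_RGB2HSV)
print(proj(c,p))
k=((g[...,2]>100)&(g[...,1]<60)).astype(np.uint8);
n,l,st,ce=cv2.connectedComponentsWithStats(k)
for i in range(1,n):
    if 285<ce[i][0]<315 and 265<ce[i][1]<300: print(st[i],ce[i])
h=cv2.inRange(g,(3,80,25),(20,255,255))[250:320,275:325]
for r in range(28,50,2): print(250+r,275+np.where(h[r])[0][[0,-1]],g[250+r,290:312,2].tolist())
E
```

```text
[296.49251892 288.05445166]
[301 277   3   7  11] [302.         280.27272727]
[297 278   4   7  14] [298.42857143 281.71428571]Traceback (most recent call last):
  File "<stdin>", line 9, in <module>
IndexError: index 0 is out of bounds for axis 0 with size 0
```

Request:
step_arm(steps=[[[0,0,0.001,0,255],[0,0,0.002,0,255],[0,0,0.002,0,255]]])

```text
t: 9.25
position: [0.4672, -0.0557, -0.0217]
ee_rot: [-3.141, -0.0, 1.349]
contact_force: [0.0, -0.6, -0.9]
finger_gap: 0.0
finger_force: 0.0
```

Request:
step_arm(steps=[[[0,0,0.001,0,255],[0,0,0.0015,0,255],[0,0,0.0015,0,255]]])

```text
t: 9.55
position: [0.4673, -0.0558, -0.0232]
ee_rot: [-3.141, 0.0, 1.349]
contact_force: [-0.2, 0.2, 0.7]
finger_gap: 0.003
finger_force: 0.0
```

Request:
step_arm(steps=[[[0,0,0.001,0,255],[0,0,0.0015,0,255],[0,0,0.0015,0,255]]])

```text
t: 9.85
position: [0.4673, -0.0557, -0.0247]
ee_rot: [-3.141, -0.0, 1.349]
contact_force: [0.3, 0.3, 1.0]
finger_gap: -0.002
finger_force: 0.0
```

Request:
step_arm(steps=[[[0,0,0.0005,0,255],[0,0,0.001,0,255],[0,0,0.001,0,255]]])

```text
t: 10.15
position: [0.4673, -0.0557, -0.0256]
ee_rot: [-3.142, 0.0, 1.349]
contact_force: [-0.4, -0.2, 0.3]
finger_gap: -0.001
finger_force: 0.0
```

Request:
step_arm(steps=[[[0,0,0.0005,0,255],[0,0,0.001,0,255],[0,0,0.001,0,255]]])

```text
t: 10.45
position: [0.4673, -0.0558, -0.0266]
ee_rot: [-3.142, 0.0, 1.349]
contact_force: [0.3, 0.2, 0.5]
finger_gap: 0.002
finger_force: 0.0
```

```bash
python3 - <<'E'
from h import *
c=read_camera('scene');p=read_state()['position'];print(p,proj(c,p));save(c,'probe2.png',(270,240,340,300),11)
E
```

```text
[ 0.46729682 -0.05572868 -0.02662186] [296.23227333 289.27148968]
```

View pics/probe2.png

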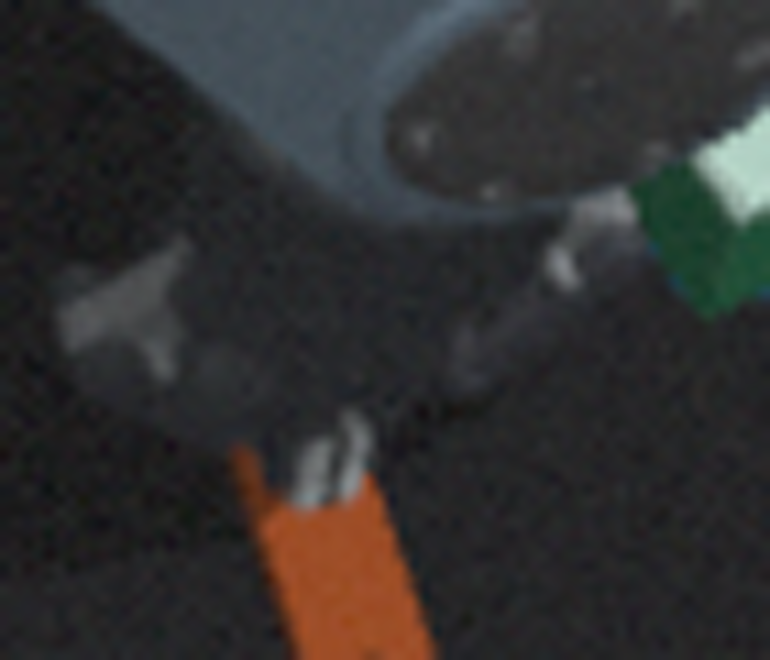

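The pads are now centred over the strip at (325,500) and their shadow is almost meeting them. Contact is near.

Request:
step_arm(steps=[[[0,0,0.001,0,255],[0,0,0.0015,0,255],[0,0,0.0015,0,255]]])

```text
t: 10.8
position: [0.4674, -0.0558, -0.0276]
ee_rot: [3.141, 0.0, 1.349]
contact_force: [-2.7, -0.1, 10.1]
finger_gap: -0.0
finger_force: 5.6
```

Request:
step_arm(steps=[[[0,0,0.0005,0,255],[0,0,0.001,0,255],[0,0,0.001,0,255]]])

```text
t: 11.1
position: [0.4675, -0.0558, -0.0277]
ee_rot: [3.141, 0.0, 1.349]
contact_force: [-8.6, 0.7, 29.3]
finger_gap: 0.002
finger_force: 14.6
```

Request:
step_arm(steps=[[[0,0,0.0005,0,255],[0,0,0.001,0,255],[0,0,0.001,0,255]]])

```text
t: 11.4
position: [0.4676, -0.0558, -0.0278]
ee_rot: [3.141, 0.0, 1.349]
contact_force: [-13.5, 1.8, 47.9]
finger_gap: -0.001
finger_force: 23.7
```

Request:
step_arm(steps=[[[0,0,0.0005,0,255],[0,0,0.001,0,255],[0,0,0.001,0,255]]])

```text
t: 11.7
position: [0.4676, -0.0558, -0.0279]
ee_rot: [3.141, 0.0, 1.349]
contact_force: [-18.2, 3.1, 65.8]
finger_gap: 0.003
finger_force: 32.8
```

Contact comes at a reported z of -0.0275, so the tips stand 38 mm above the reported TCP. I back off, open, and grasp with that correction.

Request:
step_arm(steps=[[[0,0,-0.006,0,255],[0,0,-0.018,0,255],[0,0,-0.034,0,255],[0,0,-0.034,0,100],[0,0,-0.034,0,0],[0,0,-0.034,0,0],[0,0,-0.034,0,0],[0,0,-0.034,0,0],[0,0,-0.034,0,0],[0,0,-0.034,0,0]]])

```text
t: 12.7
position: [0.4672, -0.0557, 0.0028]
ee_rot: [-3.141, 0.0, 1.349]
contact_force: [0.8, -0.9, 0.8]
finger_gap: 1.0
finger_force: 0.0
```

```bash
python3 - <<'E'
from h import *
s=read_state();print(s['position'],s['t'],s['finger_gap'],s['contact_force'],delta((.467,-.0555,-.0375),77.3))
E
```

```text
[ 0.4672316  -0.05570797  0.00276653] 12.7 1.000416800120862 [ 0.83941727 -0.87431936  0.80447183] (array([ 0.0002, -0.0003,  0.0403]), np.float64(0.0))
```

Request:
step_arm(steps=[[[0,0,0.01,0,0],[0,0,0.022,0,0],[0,0,0.032,0,0],[0,0,0.037,0,0],[0,0,0.0395,0,0],[0,0,0.0403,0,60],[0,0,0.0403,0,110],[0,0,0.0403,0,140],[0,0,0.0403,0,150],[0,0,0.0403,0,155]]], newtons=70)

```text
t: 13.7
position: [0.4675, -0.0558, -0.0372]
ee_rot: [3.141, 0.0, 1.349]
contact_force: [0.2, 0.6, 0.3]
finger_gap: 0.391
finger_force: 0.0
```

Request:
step_arm(steps=[[[0,0,0,0,165],[0,0,0,0,175],[0,0,0,0,185],[0,0,0,0,200],[0,0,0,0,230],[0,0,0,0,255],[0,0,0,0,255]]])

```text
t: 14.4
position: [0.4674, -0.0557, -0.0369]
ee_rot: [3.141, 0.0, 1.349]
contact_force: [-2.4, 0.1, 9.0]
finger_gap: 0.303
finger_force: 68.7
```

Gripped with a gap of 0.303 and 69 N. Next: lift.

Request:
step_arm(steps=[[[0,0,-0.004,0,255],[0,0,-0.012,0,255],[0,0,-0.024,0,255],[0,0,-0.038,0,255],[0,0,-0.05,0,255],[0,0,-0.058,0,255],[0,0,-0.06,0,255],[0,0,-0.06,0,255],[0,0,-0.06,0,255]]])

```text
t: 15.3
position: [0.467, -0.0557, 0.0223]
ee_rot: [-3.141, -0.0, 1.349]
contact_force: [-0.0, 0.8, -1.6]
finger_gap: 0.301
finger_force: 69.4
```

```bash
python3 - <<'E'
from h import *
s=read_state();print(s['position'],s['t'],s['finger_gap'],s['finger_force'],s['contact_force'])
e=np.array([.0318,.9995]);P=np.array([.4727,.270])-.20*e
print(P,delta((*P,.02),88.18))
import pickle
c=pickle.load(open('top0.pkl','rb'));print('roller along', [(ray(c,(265.2,194),z)[:2]-[.4727,.270])@e for z in(.035,.045)])
E
```

```text
[ 0.46702766 -0.05568167  0.02226361] 15.3 0.30115352654549055 69.44247722625732 [-0.01853196  0.75824615 -1.6149955 ]
[0.46634 0.0701 ] (array([ 0.1226, -0.0283,  0.0023]), np.float64(-10.88))
roller along [np.float64(-0.0636291717613635), np.float64(-0.06353103793431128)]
```

Request:
step_arm(steps=[[[0.004,-0.001,0,-0.5,255],[0.016,-0.004,0,-1.5,255],[0.032,-0.008,0,-3,255],[0.05,-0.012,0,-4.5,255],[0.068,-0.016,0,-6,255],[0.086,-0.02,0,-7.5,255],[0.102,-0.024,0,-9,255],[0.114,-0.0265,0,-10.2,255],[0.12,-0.028,0,-10.8,255],[0.1226,-0.0283,0,-10.9,255],[0.1226,-0.0283,0,-10.9,255],[0.1226,-0.0283,0,-10.9,255]]])

```text
t: 16.5
position: [0.4667, 0.0697, 0.0226]
ee_rot: [-3.142, 0.0, 1.539]
contact_force: [-0.7, 0.1, -2.2]
finger_gap: 0.302
finger_force: 69.4
```

```bash
python3 - <<'E'
from h import *
s=read_state();print(s['position'],np.degrees(s['ee_rot']),s['t'],s['contact_force'],s['moment'])
e=np.array([.0318,.9995]);P=np.array([.4727,.270])-.18*e
print(delta((*P,-.005),88.18))
c=read_camera('top');h=cv2.cvtColor(c['frame'],cv2.COLOR_RGB2HSV);k=cv2.inRange(h,(3,80,25),(20,255,255))
for z in(.065,):
  kk=np.zeros_like(k);kk[175:215,270:345]=k[175:215,270:345]
  q=np.vstack([x for x in cv2.findContours(kk,0,1)[0]])[:,0].astype(float)
  P=np.array([ray(c,p,z)[:2] for p in q]);a=(P-[.4727,.27])@e;n=(P-[.4727,.27])@[.9995,-.0318]
  i=a>a.max()-.02;print('front end',a.max(),'lat',n[i].min(),n[i].max(),'back',a.min())
save(c,'chk.png',(180,150,380,250),4)
E
```

```text
[0.46667012 0.06968825 0.02257285] [-1.79997032e+02  4.32198159e-03  8.81617299e+01] 16.5 [-0.65233266  0.07253133 -2.16232109] [ 0.00222905 -0.00235836  0.00617556]
(array([ 0.0204, -0.0003,  0.0276]), np.float64(-0.02))
front end -0.14250621045425235 lat -0.012370336619115139 0.01645252636510803 back -0.15866624904593066
```

View pics/chk.png

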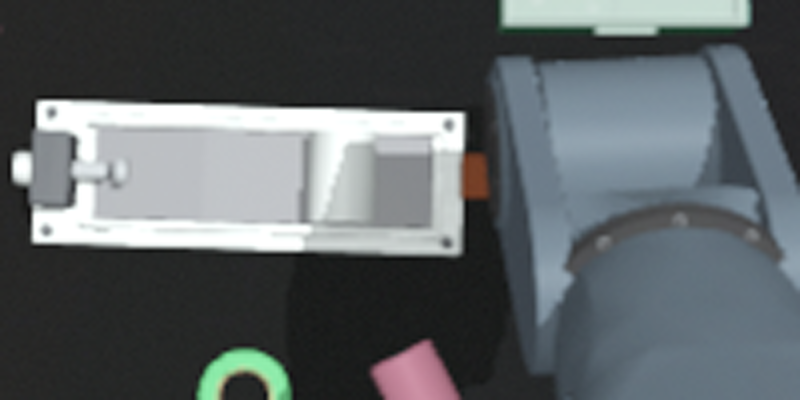

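The picture shows the held strip, with its front end at (475,175), just behind the track and about 2 mm off its midline. The roller at (340,175) has not moved. I lower the strip behind the roller.

Request:
step_arm(steps=[[[0.003,-0.001,0.003,0,255],[0.008,-0.002,0.009,0,255],[0.014,-0.002,0.017,0,255],[0.02,-0.002,0.024,0,255],[0.026,-0.002,0.0265,0,255],[0.032,-0.002,0.0276,0,255],[0.038,-0.002,0.0276,0,255],[0.043,-0.002,0.0276,0,255],[0.046,-0.002,0.0276,0,255],[0.048,-0.002,0.0276,0,255],[0.05,-0.002,0.0276,0,255],[0.052,-0.002,0.0276,0,255]]])

```text
t: 17.75
position: [0.4663, 0.1222, -0.0049]
ee_rot: [3.141, -0.0, 1.539]
contact_force: [0.1, 0.4, -1.7]
finger_gap: 0.306
finger_force: 69.4
```

```bash
cat > trk.py <<'E'
from h import *
e=np.array([.0318,.9995]);nn=np.array([.9995,-.0318]);O=np.array([.4727,.27])
def roller():
    c=read_camera('top');g=cv2.cvtColor(c['frame'],cv2.COLOR_RGB2GRAY).astype(float);h=cv2.cvtColor(c['frame'],cv2.COLOR_RGB2HSV)
    A=np.arange(-.1,.118,.001);out=[]
    for off in(-.018,-.012,.012,.018):
        px=np.array([proj(c,[*(O+a*e+off*nn),.038]) for a in A],np.float32)
        v=cv2.remap(g.astype(np.float32),px[:,:1],px[:,1:],1)[:,0]
        b=v>205
        n,l,st,ce=cv2.connectedComponentsWithStats(b.astype(np.uint8)[None])
        i=1+np.argmax(st[1:,4]);out.append((round(A[st[i][0]],3),round(A[st[i][0]+st[i][2]-1],3)))
    k=cv2.inRange(h,(3,80,25),(20,255,255));kk=np.zeros_like(k);kk[180:210,190:330]=k[180:210,190:330]
    q=cv2.findContours(kk,0,1)[0];f=max([((ray(c,p,.043)[:2]-O)@e) for x in q for p in x[:,0].astype(float)],default=None)
    s=read_state();d=s['position'][:2]-O
    print('roller bright',out,'strip front',f,'tcp',(d@e).round(4),(d@nn).round(4),s['position'][2].round(4),'F',s['contact_force'].round(1),s['t'])
    return c
if __name__=='__main__': roller()
E
python3 trk.py
```

```text
roller bright [(np.float64(0.099), np.float64(0.111)), (np.float64(0.1), np.float64(0.111)), (np.float64(0.099), np.float64(0.111)), (np.float64(0.1), np.float64(0.11))] strip front -0.08902522257307917 tcp -0.1478 -0.0016 -0.0049 F [ 0.7  0.  -2. ] 17.8
```

Request:
step_arm(steps=[[[0.001,0,0,0,255],[0.002,0,0,0,255],[0.003,0,0,0,255],[0.005,0,0,0,255],[0.007,0,0,0,255],[0.009,0,0,0,255],[0.011,0,0,0,255],[0.013,0,0,0,255],[0.015,0,0,0,255],[0.017,0,0,0,255],[0.019,0,0,0,255],[0.021,0,0,0,255]]])

```text
t: 19.0
position: [0.467, 0.1433, -0.005]
ee_rot: [3.142, -0.0, 1.539]
contact_force: [-0.3, -0.3, -1.1]
finger_gap: 0.301
finger_force: 69.5
```

Request:
step_arm(steps=[[[0.002,0,0,0,255],[0.004,0,0,0,255],[0.006,0,0,0,255],[0.008,0,0,0,255],[0.01,0,0,0,255],[0.012,0,0,0,255],[0.014,0,0,0,255],[0.016,0,0,0,255],[0.018,0,0,0,255],[0.02,0,0,0,255],[0.022,0,0,0,255],[0.024,0,0,0,255]]])

```text
t: 20.2
position: [0.4677, 0.1673, -0.005]
ee_rot: [3.142, -0.0, 1.539]
contact_force: [-0.5, -0.3, -1.1]
finger_gap: 0.303
finger_force: 69.5
```

```bash
python3 - <<'E'
from trk import *
c=roller();print('top rest',O)
g=cv2.cvtColor(c['frame'],cv2.COLOR_RGB2GRAY).astype(np.float32)
A=np.arange(-.1,.118,.003)
px=np.array([proj(c,[*(O+a*e+.02*nn),.038]) for a in A],np.float32)
print([(round(a*1000),int(v)) for a,v in zip(A,cv2.remap(g,px[:,:1],px[:,1:],1)[:,0])])
E
```

```text
roller bright [(np.float64(0.099), np.float64(0.111)), (np.float64(0.1), np.float64(0.111)), (np.float64(0.099), np.float64(0.111)), (np.float64(-0.022), np.float64(-0.003))] strip front None tcp -0.1026 -0.0017 -0.005 F [ 0.1  0.1 -1.5] 20.25
top rest [0.4727 0.27  ]
[(-100, 159), (-97, 158), (-94, 158), (-91, 158), (-88, 156), (-85, 156), (-82, 155), (-79, 155), (-76, 153), (-73, 153), (-70, 151), (-67, 137), (-64, 108), (-61, 104), (-58, 117), (-55, 119), (-52, 119), (-49, 119), (-46, 119), (-43, 120), (-40, 114), (-37, 96), (-34, 80), (-31, 89), (-28, 166), (-25, 199), (-22, 212), (-19, 233), (-16, 237), (-13, 238), (-10, 242), (-7, 235), (-4, 220), (-1, 193), (2, 155), (5, 138), (8, 159), (11, 190), (14, 196), (17, 196), (20, 196), (23, 196), (26, 195), (29, 192), (32, 191), (35, 191), (38, 191), (41, 191), (44, 192), (47, 192), (50, 191), (53, 191), (56, 191), (59, 191), (62, 191), (65, 191), (68, 191), (71, 191), (74, 191), (77, 191), (80, 191), (83, 191), (86, 190), (89, 190), (92, 191), (95, 190), (98, 197), (101, 232), (104, 253), (107, 255), (110, 242), (113, 165), (116, 92)]
```

Request:
step_arm(steps=[[[0.002,0,0,0,255],[0.004,0,0,0,255],[0.006,0,0,0,255],[0.008,0,0,0,255],[0.01,0,0,0,255],[0.012,0,0,0,255],[0.014,0,0,0,255],[0.016,0,0,0,255],[0.018,0,0,0,255],[0.02,0,0,0,255],[0.022,0,0,0,255],[0.024,0,0,0,255]]])

```text
t: 21.45
position: [0.4685, 0.1912, -0.005]
ee_rot: [-3.142, 0.0, 1.539]
contact_force: [-0.4, 0.3, -1.0]
finger_gap: 0.301
finger_force: 69.5
```

Request:
step_arm(steps=[[[0.002,0,0,0,255],[0.004,0,0,0,255],[0.006,0,0,0,255],[0.008,0,0,0,255],[0.01,0,0,0,255],[0.012,0,0,0,255],[0.014,0,0,0,255],[0.016,0,0,0,255],[0.018,0,0,0,255],[0.02,0,0,0,255],[0.022,0,0,0,255],[0.024,0,0,0,255]]])

```text
t: 22.65
position: [0.4692, 0.2152, -0.005]
ee_rot: [-3.142, 0.0, 1.539]
contact_force: [-0.8, 0.6, -1.5]
finger_gap: 0.3
finger_force: 69.5
```

```bash
cat > prof.py <<'E'
from trk import *
c=roller()
g=cv2.cvtColor(c['frame'],cv2.COLOR_RGB2GRAY).astype(np.float32)
A=np.arange(-.03,.118,.003)
for off in(.02,-.02):
    px=np.array([proj(c,[*(O+a*e+off*nn),.036]) for a in A],np.float32)
    print([(round(a*1000),int(v)) for a,v in zip(A,cv2.remap(g,px[:,:1],px[:,1:],1)[:,0])])
E
python3 prof.py
```

```text
roller bright [(np.float64(0.099), np.float64(0.111)), (np.float64(0.1), np.float64(0.111)), (np.float64(0.099), np.float64(0.111)), (np.float64(0.1), np.float64(0.11))] strip front None tcp -0.0546 -0.0017 -0.005 F [ 0.5  0.7 -1.6] 22.7
[(-30, 155), (-27, 154), (-24, 153), (-21, 152), (-18, 151), (-15, 149), (-12, 148), (-9, 147), (-6, 147), (-3, 143), (0, 127), (3, 110), (6, 112), (9, 119), (12, 120), (15, 120), (18, 120), (21, 120), (24, 120), (27, 112), (30, 92), (33, 132), (36, 218), (39, 237), (42, 229), (45, 215), (48, 188), (51, 149), (54, 167), (57, 191), (60, 191), (63, 191), (66, 191), (69, 191), (72, 191), (75, 191), (78, 190), (81, 190), (84, 190), (87, 190), (90, 190), (93, 190), (96, 190), (99, 201), (102, 244), (105, 255), (108, 253), (111, 224), (114, 134), (117, 99)]
[(-30, 128), (-27, 131), (-24, 132), (-21, 133), (-18, 128), (-15, 112), (-12, 102), (-9, 112), (-6, 119), (-3, 120), (0, 120), (3, 120), (6, 121), (9, 121), (12, 116), (15, 96), (18, 93), (21, 161), (24, 193), (27, 199), (30, 202), (33, 203), (36, 201), (39, 194), (42, 188), (45, 183), (48, 172), (51, 150), (54, 137), (57, 137), (60, 137), (63, 137), (66, 137), (69, 137), (72, 137), (75, 137), (78, 137), (81, 137), (84, 137), (87, 137), (90, 138), (93, 173), (96, 191), (99, 209), (102, 244), (105, 255), (108, 255), (111, 234), (114, 111), (117, 87)]
```

Request:
step_arm(steps=[[[0.001,0,0,0,255],[0.002,0,0,0,255],[0.003,0,0,0,255],[0.004,0,0,0,255],[0.005,0,0,0,255],[0.006,0,0,0,255],[0.007,0,0,0,255],[0.008,0,0,0,255],[0.009,0,0,0,255],[0.01,0,0,0,255],[0.01,0,0,0,255],[0.01,0,0,0,255]]])

```text
t: 23.9
position: [0.4695, 0.2251, -0.005]
ee_rot: [3.142, 0.0, 1.539]
contact_force: [-0.7, -1.3, -1.4]
finger_gap: 0.3
finger_force: 69.5
```

```bash
python3 prof.py
```

```text
roller bright [(np.float64(0.102), np.float64(0.111)), (np.float64(0.102), np.float64(0.111)), (np.float64(0.055), np.float64(0.075)), (np.float64(0.048), np.float64(0.075))] strip front None tcp -0.045 -0.0017 -0.005 F [-0.2 -0.4 -1.5] 23.95
[(-30, 159), (-27, 158), (-24, 157), (-21, 156), (-18, 155), (-15, 153), (-12, 153), (-9, 152), (-6, 150), (-3, 149), (0, 148), (3, 147), (6, 146), (9, 145), (12, 135), (15, 108), (18, 100), (21, 115), (24, 121), (27, 120), (30, 120), (33, 121), (36, 121), (39, 119), (42, 104), (45, 122), (48, 202), (51, 249), (54, 255), (57, 255), (60, 255), (63, 254), (66, 250), (69, 242), (72, 231), (75, 213), (78, 178), (81, 142), (84, 172), (87, 190), (90, 190), (93, 190), (96, 190), (99, 201), (102, 244), (105, 255), (108, 253), (111, 224), (114, 133), (117, 98)]
[(-30, 112), (-27, 115), (-24, 119), (-21, 125), (-18, 129), (-15, 132), (-12, 133), (-9, 134), (-6, 130), (-3, 112), (0, 85), (3, 100), (6, 118), (9, 121), (12, 120), (15, 120), (18, 120), (21, 120), (24, 120), (27, 108), (30, 90), (33, 106), (36, 137), (39, 155), (42, 169), (45, 177), (48, 184), (51, 190), (54, 196), (57, 203), (60, 206), (63, 203), (66, 198), (69, 194), (72, 189), (75, 182), (78, 170), (81, 144), (84, 136), (87, 136), (90, 136), (93, 136), (96, 136), (99, 153), (102, 213), (105, 251), (108, 255), (111, 234), (114, 112), (117, 87)]
```

Request:
step_arm(steps=[[[0.002,0,0,0,255],[0.004,0,0,0,255],[0.006,0,0,0,255],[0.008,0,0,0,255],[0.01,0,0,0,255],[0.012,0,0,0,255],[0.013,0,0,0,255],[0.014,0,0,0,255],[0.015,0,0,0,255],[0.015,0,0,0,255]]])

```text
t: 24.95
position: [0.47, 0.2402, -0.005]
ee_rot: [3.142, -0.0, 1.539]
contact_force: [-0.5, -0.9, -1.0]
finger_gap: 0.303
finger_force: 69.5
```

```bash
python3 prof.py
```

```text
roller bright [(np.float64(0.104), np.float64(0.108)), (np.float64(0.105), np.float64(0.108)), (np.float64(0.099), np.float64(0.111)), (np.float64(0.1), np.float64(0.11))] strip front None tcp -0.03 -0.0018 -0.005 F [ 0.6 -0.5 -0.7] 25.0
[(-30, 155), (-27, 157), (-24, 157), (-21, 158), (-18, 158), (-15, 158), (-12, 158), (-9, 158), (-6, 157), (-3, 156), (0, 154), (3, 154), (6, 153), (9, 151), (12, 149), (15, 148), (18, 147), (21, 146), (24, 145), (27, 144), (30, 142), (33, 125), (36, 87), (39, 99), (42, 118), (45, 120), (48, 121), (51, 120), (54, 120), (57, 120), (60, 117), (63, 98), (66, 126), (69, 210), (72, 228), (75, 213), (78, 178), (81, 143), (84, 172), (87, 190), (90, 190), (93, 190), (96, 190), (99, 200), (102, 244), (105, 255), (108, 253), (111, 223), (114, 134), (117, 98)]
[(-30, 88), (-27, 102), (-24, 110), (-21, 111), (-18, 110), (-15, 110), (-12, 111), (-9, 115), (-6, 120), (-3, 127), (0, 130), (3, 132), (6, 134), (9, 134), (12, 134), (15, 118), (18, 82), (21, 71), (24, 105), (27, 121), (30, 120), (33, 120), (36, 121), (39, 121), (42, 121), (45, 119), (48, 104), (51, 125), (54, 183), (57, 202), (60, 205), (63, 203), (66, 198), (69, 193), (72, 189), (75, 182), (78, 170), (81, 144), (84, 136), (87, 136), (90, 136), (93, 136), (96, 136), (99, 153), (102, 190), (105, 208), (108, 209), (111, 177), (114, 84), (117, 83)]
```

Request:
step_arm(steps=[[[0.001,0,0,0,255],[0.002,0,0,0,255],[0.003,0,0,0,255],[0.004,0,0,0,255],[0.005,0,0,0,255],[0.005,0,0,0,255]]])

```text
t: 25.6
position: [0.4702, 0.2451, -0.005]
ee_rot: [-3.142, 0.0, 1.539]
contact_force: [-0.7, -1.2, -0.6]
finger_gap: 0.302
finger_force: 69.5
```

Request:
step_arm(steps=[[[0.0005,0,0,0,255],[0.001,0,0,0,255],[0.001,0,0,0,255]]])

```text
t: 25.9
position: [0.4701, 0.2458, -0.0051]
ee_rot: [-3.141, 0.0, 1.539]
contact_force: [0.5, -3.7, -0.7]
finger_gap: 0.3
finger_force: 69.6
```

Request:
step_arm(steps=[[[0.0005,0,0,0,255],[0.001,0,0,0,255],[0.001,0,0,0,255]]])

```text
t: 26.2
position: [0.4701, 0.2468, -0.0051]
ee_rot: [-3.141, 0.001, 1.539]
contact_force: [0.9, -5.8, 0.0]
finger_gap: 0.3
finger_force: 69.5
```

Request:
step_arm(steps=[[[0.0005,0,0,0,255],[0.001,0,0,0,255],[0.001,0,0,0,255]]])

```text
t: 26.5
position: [0.47, 0.2475, -0.0052]
ee_rot: [-3.141, 0.001, 1.539]
contact_force: [0.2, -7.2, -1.1]
finger_gap: 0.302
finger_force: 69.5
```

Request:
step_arm(steps=[[[-0.0003,0,0,0,255],[-0.0003,0,0,0,255],[-0.0003,0,0,0,255],[-0.0003,0,0,0,255]]])

```text
t: 26.9
position: [0.47, 0.2474, -0.0052]
ee_rot: [-3.141, 0.001, 1.539]
contact_force: [-0.1, -6.4, -2.1]
finger_gap: 0.304
finger_force: 69.5
```

Request:
step_arm(steps=[[[0,0,0,0,255],[0,0,0,0,255],[0,0,0,0,255],[0,0,0,0,255]]])

```text
t: 27.3
position: [0.47, 0.2474, -0.0052]
ee_rot: [-3.141, 0.001, 1.539]
contact_force: [-0.0, -5.5, -1.4]
finger_gap: 0.305
finger_force: 69.5
```

Request:
step_arm(steps=[[[0,0,0,0,255],[0,0,0,0,255],[0,0,0,0,255]]])

```text
t: 27.6
position: [0.47, 0.2474, -0.0052]
ee_rot: [-3.141, 0.001, 1.539]
contact_force: [0.2, -5.3, -1.4]
finger_gap: 0.304
finger_force: 69.5
```

Request:
step_arm(steps=[[[-0.0002,0,0,0,255],[-0.0004,0,0,0,255],[-0.0006,0,0,0,255],[-0.0008,0,0,0,255],[-0.001,0,0,0,255],[-0.0012,0,0,0,255],[-0.0014,0,0,0,255],[-0.0016,0,0,0,255],[-0.0018,0,0,0,255],[-0.002,0,0,0,255],[-0.0022,0,0,0,255],[-0.0024,0,0,0,255]]])

```text
t: 28.8
position: [0.4702, 0.2454, -0.005]
ee_rot: [3.141, -0.0, 1.539]
contact_force: [0.6, 0.1, -1.4]
finger_gap: 0.305
finger_force: 69.4
```

Request:
step_arm(steps=[[[-0.0002,0,0,0,255],[-0.0004,0,0,0,255],[-0.0006,0,0,0,255],[-0.0008,0,0,0,255],[-0.001,0,0,0,255],[-0.0012,0,0,0,255],[-0.0014,0,0,0,255],[-0.0016,0,0,0,255],[-0.0018,0,0,0,255],[-0.002,0,0,0,255],[-0.0023,0,0,0,255],[-0.0026,0,0,0,255]]])

```text
t: 30.0
position: [0.4701, 0.2428, -0.005]
ee_rot: [3.142, -0.0, 1.539]
contact_force: [0.3, -0.3, -1.3]
finger_gap: 0.306
finger_force: 69.5
```

Request:
step_arm(steps=[[[-0.001,0,0,0,255],[-0.002,0,0,0,255],[-0.004,0,0,0,255],[-0.007,0,0,0,255],[-0.011,0,0,0,255],[-0.017,0,0,0,255],[-0.025,0,0,0,255],[-0.037,0,0,0,255],[-0.05,0,0,0,255],[-0.065,0,0,0,255],[-0.08,0,0,0,255],[-0.09,0,0,0,255]]])

```text
t: 31.2
position: [0.4671, 0.1512, -0.005]
ee_rot: [-3.141, 0.0, 1.538]
contact_force: [-0.2, 0.2, -1.6]
finger_gap: 0.302
finger_force: 69.5
```

```bash
python3 prof.py; python3 - <<'E'
from h import *
print(delta((.467,-.0555,.025),82))
E
```

```text
roller bright [(np.float64(0.039), np.float64(0.077)), (np.float64(0.039), np.float64(0.076)), (np.float64(0.039), np.float64(0.076)), (np.float64(0.038), np.float64(0.076))] strip front None tcp -0.1196 -0.0018 -0.005 F [ 0.3 -0.4 -1. ] 31.25
[(-30, 194), (-27, 196), (-24, 196), (-21, 196), (-18, 196), (-15, 196), (-12, 196), (-9, 196), (-6, 196), (-3, 196), (0, 197), (3, 197), (6, 196), (9, 196), (12, 196), (15, 196), (18, 196), (21, 195), (24, 195), (27, 195), (30, 192), (33, 191), (36, 193), (39, 212), (42, 233), (45, 244), (48, 251), (51, 254), (54, 255), (57, 255), (60, 255), (63, 254), (66, 250), (69, 242), (72, 232), (75, 215), (78, 185), (81, 150), (84, 172), (87, 190), (90, 191), (93, 191), (96, 190), (99, 200), (102, 244), (105, 255), (108, 253), (111, 223), (114, 134), (117, 99)]
[(-30, 138), (-27, 138), (-24, 138), (-21, 138), (-18, 138), (-15, 138), (-12, 138), (-9, 139), (-6, 138), (-3, 138), (0, 138), (3, 139), (6, 138), (9, 138), (12, 138), (15, 138), (18, 139), (21, 139), (24, 139), (27, 147), (30, 179), (33, 186), (36, 186), (39, 208), (42, 228), (45, 240), (48, 249), (51, 253), (54, 255), (57, 255), (60, 255), (63, 255), (66, 254), (69, 246), (72, 236), (75, 221), (78, 195), (81, 173), (84, 187), (87, 191), (90, 190), (93, 190), (96, 190), (99, 209), (102, 244), (105, 255), (108, 255), (111, 234), (114, 112), (117, 86)]
(array([-0.2059,  0.0067, -0.03  ]), np.float64(6.13))
```

The roller is at rest, spanning 38 to 79 mm along the track and up against the anvil. I carry the strip back to its place.

Request:
step_arm(steps=[[[-0.004,0,-0.004,0,255],[-0.014,0.0005,-0.014,0,255],[-0.03,0.001,-0.024,1,255],[-0.05,0.002,-0.03,2,255],[-0.07,0.002,-0.03,2.7,255],[-0.09,0.003,-0.03,3.4,255],[-0.11,0.004,-0.03,4,255],[-0.13,0.004,-0.03,4.6,255],[-0.15,0.005,-0.03,5.2,255],[-0.17,0.006,-0.03,5.6,255],[-0.185,0.006,-0.03,6,255],[-0.195,0.0065,-0.03,6,255]]])

```text
t: 32.45
position: [0.4678, -0.0434, 0.0257]
ee_rot: [3.141, 0.0, 1.434]
contact_force: [0.1, -0.5, -1.9]
finger_gap: 0.305
finger_force: 69.5
```

Request:
step_arm(steps=[[[-0.005,0,0,0,255],[-0.008,0,0,0,255],[-0.008,0,0.01,0,255],[-0.008,0,0.022,0,255],[-0.008,0,0.034,0,255],[-0.008,0,0.044,0,255],[-0.008,0,0.051,0,255],[-0.008,0,0.055,0,255],[-0.008,0,0.057,0,255]]])

```text
t: 33.35
position: [0.4664, -0.0502, -0.0324]
ee_rot: [-3.141, -0.0, 1.435]
contact_force: [0.0, 0.2, -0.8]
finger_gap: 0.302
finger_force: 69.5
```

Request:
step_arm(steps=[[[0,0,0.001,0,255],[0,0,0.002,0,255],[0,0,0.003,0,255],[0,0,0.0035,0,255],[0,0,0.0035,0,255]]])

```text
t: 33.85
position: [0.4666, -0.0503, -0.0354]
ee_rot: [3.141, 0.0, 1.435]
contact_force: [0.4, 0.1, -1.2]
finger_gap: 0.302
finger_force: 69.5
```

Request:
step_arm(steps=[[[0,0,0.0005,0,255],[0,0,0.001,0,255],[0,0,0.001,0,255]]])

```text
t: 34.15
position: [0.4665, -0.0502, -0.0365]
ee_rot: [-3.142, 0.0, 1.435]
contact_force: [0.5, -1.0, -1.2]
finger_gap: 0.301
finger_force: 69.5
```

Request:
step_arm(steps=[[[0,0,0.0005,0,255],[0,0,0.0005,0,255]]])

```text
t: 34.35
position: [0.4666, -0.0502, -0.0369]
ee_rot: [3.141, 0.0, 1.435]
contact_force: [-0.5, -0.0, 1.3]
finger_gap: 0.299
finger_force: 69.7
```

Request:
step_arm(steps=[[[0,0,0.0005,0,255],[0,0,0.0005,0,255]]])

```text
t: 34.55
position: [0.4666, -0.0502, -0.0369]
ee_rot: [3.141, 0.0, 1.435]
contact_force: [-3.3, 0.8, 10.5]
finger_gap: 0.302
finger_force: 70.9
```

Request:
step_arm(steps=[[[0,0,-0.0003,0,190],[0,0,-0.0003,0,175],[0,0,-0.0003,0,165],[0,0,-0.0003,0,150],[0,0,-0.0003,0,120],[0,0,-0.0003,0,80],[0,0,-0.0003,0,40],[0,0,-0.0003,0,0],[0,0,-0.0003,0,0],[0,0,-0.0003,0,0],[0,0,-0.0003,0,0],[0,0,-0.0003,0,0]]], newtons=20)

```text
t: 35.75
position: [0.4665, -0.0502, -0.0372]
ee_rot: [-3.142, -0.0, 1.435]
contact_force: [0.4, 0.8, -0.8]
finger_gap: 0.997
finger_force: 0.0
```

Request:
step_arm(steps=[[[0,0,-0.005,0,0],[0,0,-0.02,0,0],[0,0,-0.04,0,0],[0,0,-0.07,0,0],[0,0,-0.1,0,0],[0,0,-0.13,0,0],[-0.03,0,-0.16,0,0],[-0.07,0,-0.18,0,0],[-0.11,0,-0.18,0,0],[-0.15,0,-0.18,0,0],[-0.15,0,-0.18,0,0]]])

```text
t: 36.85
position: [0.4457, -0.2024, 0.1434]
ee_rot: [3.14, 0.001, 1.431]
contact_force: [-0.3, 0.5, 0.1]
finger_gap: 1.001
finger_force: 0.0
```

```bash
python3 - <<'E'
from trk import *
roller();c=read_camera('scene');s=read_state();print(s['position'],s['finger_gap'],s['t'])
h=cv2.cvtColor(c['frame'],cv2.COLOR_RGB2HSV);k=cv2.inRange(h,(3,80,25),(20,255,255));k2=np.zeros_like(k);k2[245:325,265:330]=k[245:325,265:330]
q=max(cv2.findContours(k2,0,1)[0],key=cv2.contourArea)
print(cv2.minAreaRect(np.array([ray(c,p,.011)[:2] for p in q[:,0].astype(float)],np.float32)))
save(c,'end.png',None,1.5)
E
```

```text
roller bright [(np.float64(0.039), np.float64(0.076)), (np.float64(0.039), np.float64(0.076)), (np.float64(0.039), np.float64(0.075)), (np.float64(0.039), np.float64(0.075))] strip front None tcp -0.471 -0.012 0.1431 F [-0.5  0.7 -0. ] 36.9
[ 0.44581099 -0.1991345   0.14291218] 1.0025513354197042 36.95
((0.4657256305217743, -0.048997849225997925), (0.12302457541227341, 0.03233103081583977), 82.01970672607422)
```

View pics/end.png

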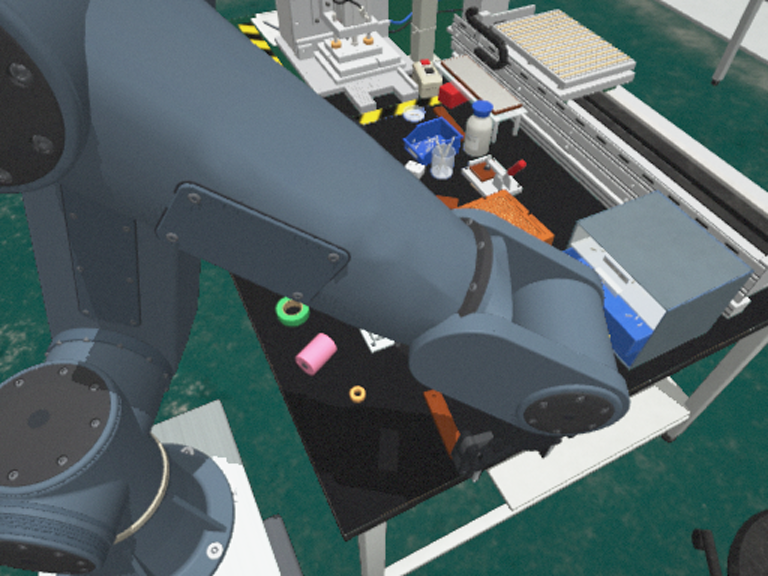

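The strip lies flat on the bench around (440,425). The collar (358,394) and tape (292,311) are where they were, and the roller is still against the anvil. I hand the job in.

```bash
python3 -c "
from workcell import close_job
print(close_job())"
```

```text
the job is handed in; nothing more can be done
None
```

The job is handed in at about 37 s: the roller was pressed on the anvil with about 5.7 N for a second and rests against it, and the strip lies flat on the bench; the tape and collar look unmoved, the dish was hidden behind the arm in the last picture, and no verdict was returned.

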